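# Load a relay into the test fixture and latch its sliding guard

### The arm

A 7-joint arm with a two-finger parallel gripper is mounted at the origin on a cart in front of the work surface, level with it; the furniture and walls round the work are solid. World frame = base frame: x ahead of the robot, y to its left, z up, the work surface at z = 0. Lengths are in m, angles in rad, forces in N, time in s.
With the tool pointing down it reaches from about 0.4 to 0.85 m from the base axis. Payload 10.4 kg.
Tool frame: the origin (TCP) lies at the very end of the fingers, on their centre line; the grasp point (between the pads) lies 19 mm behind it; z points along the fingers, y is the line along which they close (so a half turn about z gives the same grasp; the last joint's range is limited). The gripper opens to 87 mm and grips with 3 to 60 N. Pads are 19 mm wide; open, the fingers measure 117 mm over their backs; the gripper's body (75 mm by 190 mm) begins 51 mm behind the grasp point.
Start: joints at [1.213, 0.332, -0.065, 1.46, 0.022, 1.35, -0.088], TCP at [0.205, -0.59, 0.223] pointing down, gripper open.
Joint ranges: [-2.6, 2.6], [-0.5, 2.12], [-1.47, 1.34], [0.16, 2.42], [-1.27, 4.41], [0.06, 2.06], [-2.6, 2.6]. Speed limits (rad/s): [2.22, 2.22, 2.79, 2.79, 3.14, 3.14, 3.14].

### API

Orientations are given as a unit quaternion [x, y, z, w].
In Python, from bench import r gives the robot as it stands.
- The arm moves only by the shell command python3 -m crank 'ROWS' [FORCE]. ROWS is JSON, a list that holds one entry, the list of rows, each a list of 5 numbers: the shift along the tool's x, y, z in mm, then the turn about the tool's z in degrees, then the opening, from -1 (shut) to 1 (fully open). A call has 1 to 20 rows; each row is the pose to reach, as a shift and turn from the pose commanded when the call began, along the tool's axes at that moment; what a row does not reach only later rows make up. A row lasts 1/10 s, in which the tool goes at most 50 mm and 8.59 degrees, less where a joint would pass 70% of its speed; a pose out of reach is approached as far as the arm can. A call with a gripper value outside its range is refused whole. The fingers move at their own pace and stop on an object; FORCE is the grip in N (left out, the last holds). Time passes only in rows, so rows that repeat a pose let the fingers close. It gives the time, the measured TCP pose, the force, the opening and the grip force at its end, in the units of the state.
- r.read_state(): the state, without advancing time (a new reading comes with each control period).
- r.camera(name): name is "scene" or "top" or "wrist"; returns a dict with "image" (420x560x3 uint8, red, green, blue), "vfov" (degrees; the focal length in pixels is half the picture's height over the tangent of half this angle, whatever the lens; pixels are square), "cx", "cy" (the principal point, pixels), "eye" and "attitude" of the camera in the world. Camera axes: x right, y down, z forward; pixel columns grow to the right and rows downward; lengths in m; the calibration is good to about 2 mm. A picture is of the moment at which its call begins. There is no depth.
- r.close_job(): hands the job in; it is judged then, once.
The state is a dict: "time": time; "joint_positions": joint angles; "joint_vel": joint speeds; "joint_torque": joint torques, N m; "ee_pos": TCP position; "eef_rot": TCP orientation; "ft_force": force on the tool from outside, world axes, zero at the start; "torque": the same for the moment, N m; "width": finger opening in m; "grip_force": force on a finger pad.
Only numpy, scipy, OpenCV 4.12 (cv2) and the standard library are available. Lean on these libraries where they do the work, as an engineer would, in place of code of your own. Each camera call takes 0.05 s, during which the arm holds its last target. There are 200 camera calls.

### The job

Stand the white relay in the square nest of the high-voltage test fixture, right down on the nest floor, then slide the clear guard shut over it until its latch clicks and keeps it shut by itself (let go before the click and it springs open again). Push it firmly home but do not ram it against the end plate, and leave the flux bottle and the solder reel where they stand.

Things in the scene. Friction and masses are not known exactly. Their poses are not given: they have to be found in the camera images.
- relay: white plug-in relay, 29 x 28 mm and 48 mm tall, standing upright on the thin bench mat (2 mm); origin at the centre of its underside, z up. It may stand in the nest at any quarter turn.
- fixture: fixed grey test fixture, base 130 x 328 mm (its x, y), top 20 mm high; origin on the bench under the base, 14 mm to +y of its middle. Its x points to the robot, -y to the robot's left. Along y: parked guard (+y end), nest, end plate 98 mm high. The guard closes towards -y. The end plate is bolted in long slots and set anew each time. Over 12 N between guard and end plate is ramming.
- nest (a point): centre of the floor of the square pocket in the black nest block (56 x 56 mm); pocket 32 x 32 mm with lead-in chamfer, sides along the fixture's x and y, 12 mm deep (floor 26 mm, rim 38 mm above the bench). A seated relay has its origin here. The parked guard's leading edge is 74 mm from this centre.
- guard (a joint): travel of the guard in m: 0 = parked open, grows as it closes. A clear hood 92 mm wide (x), 114 mm long (y), its top 98 mm above the bench, open at the leading end. A spring draws it open all the time (about 4 N to push at first, 7 N near the end); not caught, it slides back to 0 when let go. It catches somewhere between 0.111 and 0.157, not measured; caught and let go it stays there.
- guard_tab (a point): middle of the outer (+y) face of the guard's push tab, 114 mm above the bench; moves with the guard. The tab is 50 mm wide (fixture's x), 6 mm thick, its top 20 mm above this point; below it the flat aluminium end wall (96 mm wide) goes on down to 22 mm above the bench. Push there towards the fixture's -y.
- latch_pivot (a point): pivot of the sprung steel fork latch on top of the guard, 104 mm above the bench; moves with the guard. The fork's cross pin, 45 mm towards -y, rides for 20 mm up a keeper on the end plate (the push rises to about 9 to 14 N), then drops behind it with a click (the push falls again). About 2 mm farther the hood meets rubber bumpers, 8 N per mm.
- flux_bottle: bystander: cream bottle with black nozzle, 40 mm across, 100 mm tall; origin at the centre of its underside
- solder_reel: bystander: standing reel with red flanges, 54 mm across, 62 mm tall; origin at the centre of its underside
Mind the look-alikes: they are no part of the job. Several things look just like the relay: the one meant starts farthest to the robot's right.

How it is judged:
By the outcome, as a careful person would: the job done as asked, in the order asked, and still so for the second after the job is handed in, with the robot touching nothing.
It also fails if it takes over 61 s, if anything falls off the work surface, if the arm or the gripper's body presses on something with over 40 N, if the wrist force passes 120 N, or if a joint passes its speed limit or range.

## Working session

There is one attempt and no reset: what is moved stays moved. The work goes in short steps, Python scripts to look and compute and a shell command to move; the robot and the scene stay as the last step left them, time stands still between calls to the robot, and variables do not carry over. Pictures are saved under pics/ and viewed, at most 10 in all, crops included, and the job is handed in when it is done.

```bash
mkdir -p pics; ls
python3 - <<'E'
from bench import r
import cv2
for n in ("scene","top"):
    c=r.camera(n); cv2.imwrite(f"pics/{n}0.png",c["image"][:,:,::-1]); print(n,{k:v for k,v in c.items() if k!="image"})
s=r.read_state(); print(s)
E
```

```text
pics
scene {'vfov': 43.864482960363794, 'cx': 290.65974417927805, 'cy': 201.29303334079444, 'eye': array([-0.11824796, -0.54814488,  0.64223853]), 'attitude': array([ 0.79010452, -0.39285787,  0.20608331, -0.42299789])}
top {'vfov': 48.714174574187425, 'cx': 278.3872519471455, 'cy': 208.083335811383, 'eye': array([ 0.46895413, -0.04720411,  1.13779664]), 'attitude': array([ 0.70981698, -0.70382561,  0.02024041, -0.01948543])}
{'time': 0.1, 'joint_positions': array([ 1.21339216,  0.33281171, -0.06468591,  1.46085166,  0.02162684,
        1.3499397 , -0.0884829 ]), 'joint_vel': array([ 0.00054711, -0.00228358, -0.00048971, -0.00360216,  0.00176364,
       -0.00029496,  0.00053575]), 'joint_torque': array([ 2.18508794e-03, -6.24553871e+01,  2.51053594e-02, -3.90718818e+01,
       -6.14535785e-02,  3.67419783e-02,  8.31371426e-05]), 'ee_pos': array([ 0.2052264 , -0.58996598,  0.2218343 ]), 'eef_rot': array([ 9.86018352e-01,  1.66635464e-01, -1.54397725e-04, -6.38774884e-04]), 'ft_force': array([ 1.20600693, -0.25091409, -0.29197289]), 'torque': array([-0.00053557, -0.0069071 ,  0.06059699]), 'grip_force': 0.0, 'width': 0.08701663532572927}
```

View pics/top0.png

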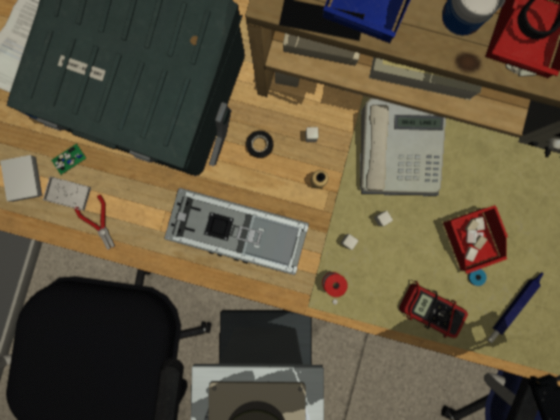

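View pics/scene0.png

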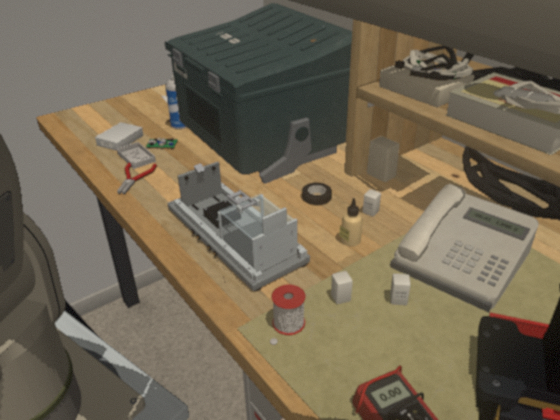

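The top view shows the fixture from (175,215) to (303,250), with the nest at about (218,226) and the guard parked on the right. The standing relays are at (312,134), (349,242) and (384,218), the last being rightmost on the mat. The reel is at (336,285) and the bottle at (319,179).

```bash
cat > h.py <<'E'
import numpy as np, cv2
from scipy.spatial.transform import Rotation as R
from bench import r
def cam(n,f=None):
    c=r.camera(n)
    if f: cv2.imwrite(f"pics/{f}.png",c["image"][:,:,::-1])
    return c
def ray(c,u,v):
    f=c["image"].shape[0]/2/np.tan(np.radians(c["vfov"]/2))
    return R.from_quat(c["attitude"]).apply([(u-c["cx"])/f,(v-c["cy"])/f,1])
def w(c,u,v,z):
    d=ray(c,u,v); return c["eye"]+d*(z-c["eye"][2])/d[2]
def px(c,p):
    f=c["image"].shape[0]/2/np.tan(np.radians(c["vfov"]/2))
    q=R.from_quat(c["attitude"]).inv().apply(np.array(p)-c["eye"]); return np.array([q[0]/q[2]*f+c["cx"],q[1]/q[2]*f+c["cy"]])
def tool(p):
    "world point -> shift in tool axes, mm"
    s=r.read_state(); return R.from_quat(s["eef_rot"]).inv().apply(np.array(p)-s["ee_pos"])*1000
E
python3 - <<'E'
from h import *
np.set_printoptions(precision=4,suppress=True)
c=cam("top")
for n,u,v,z in [("relR",384,218,.05),("relM",349,242,.05),("relT",312,134,.05),("nest",218,226,.038),("reel",336,285,.062),("bottle",320,179,.08),("fixBL",168,235,.02),("fixTL",178,190,.02),("fixTR",308,224,.02),("fixBR",300,271,.02),("bin",475,235,.03)]:
    print(n,w(c,u,v,z))
im=c["image"]
crops=[cv2.resize(im[a:a+h_,b:b+w_],None,fx=s,fy=s,interpolation=cv2.INTER_CUBIC) for a,b,h_,w_,s in [(180,160,100,155,5)]]
cv2.imwrite("pics/crop1.png",crops[0][:,:,::-1])
g=cv2.resize(im[200:260,330:410],None,fx=10,fy=10,interpolation=cv2.INTER_CUBIC); cv2.imwrite("pics/crop2.png",g[:,:,::-1])
E
```

```text
relR [ 0.5089 -0.2961  0.05  ]
relM [ 0.4521 -0.214   0.05  ]
relT [ 0.7067 -0.1263  0.05  ]
nest [0.4871 0.0946 0.038 ]
reel [ 0.3533 -0.1822  0.062 ]
bottle [ 0.596  -0.1429  0.08  ]
fixBL [0.4647 0.2168 0.02  ]
fixTL [0.5736 0.195  0.02  ]
fixTR [ 0.494  -0.1198  0.02  ]
fixBR [ 0.3813 -0.1012  0.02  ]
bin [ 0.471  -0.5177  0.03  ]
```

View pics/crop1.png

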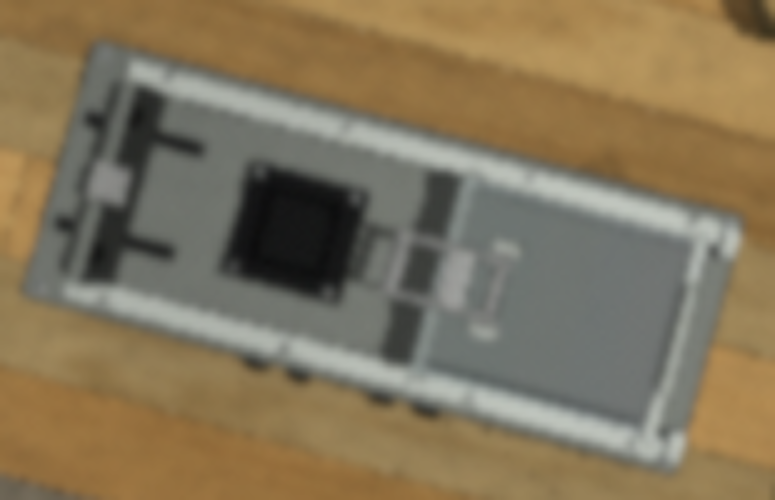

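The crop shows the black nest centred at about crop (295,225), which is image (219,225). The guard edge is at crop (440,270) and the fork tip reaches crop (370,258). The end plate is at crop (100,180).

Run:
```python
from h import *
np.set_printoptions(precision=4,suppress=True)
c=cam("top")
k=np.array([w(c,u,v,.02) for u,v in [(179,188.4),(308.4,223.6),(295.6,273.6),(164.4,238.4)]])
print(k, k.mean(0)); d=k[1]-k[0]+k[2]-k[3]; print(np.degrees(np.arctan2(d[1],d[0])), [np.linalg.norm(k[i]-k[i-1]) for i in range(4)])
print("nest",w(c,219,225,.038),"forktip",w(c,160+372/5,180+258/5,.104),"pivot",w(c,160+490/5,180+287/5,.104))
s=r.read_state(); print(R.from_quat(s["eef_rot"]).as_matrix()); print(tool([.509,-.296,.2]))
```

```text
[[ 0.5775  0.1926  0.02  ]
 [ 0.495  -0.1208  0.02  ]
 [ 0.3751 -0.0907  0.02  ]
 [ 0.4565  0.2253  0.02  ]] [0.476  0.0516 0.02  ]
-104.59881524606132 [np.float64(0.1252794476551519), np.float64(0.3240641527379761), np.float64(0.12366877385039621), np.float64(0.32626808383261274)]
nest [0.4895 0.0923 0.038 ] forktip [0.4739 0.0494 0.104 ] pivot [ 0.4614 -0.0033  0.104 ]
[[ 0.9445  0.3286 -0.0003]
 [ 0.3286 -0.9445  0.0008]
 [-0.     -0.0008 -1.    ]]
[ 383.4675 -177.9683   22.2384]
```

```bash
python3 -m crank '[[[48,-22,0,0,1],[96,-44,0,0,1],[144,-66,0,0,1],[192,-89,0,0,1],[240,-111,0,0,1],[288,-133,0,0,1],[336,-156,0,0,1],[360,-166,0,0,1],[375,-174,0,0,1],[383,-178,0,0,1],[383,-178,0,0,1],[383,-178,0,0,1]]]'
python3 - <<'E'
from h import *
c=cam("wrist","w1"); print({k:v for k,v in c.items() if k!="image"}); s=r.read_state(); print(s["ee_pos"],s["eef_rot"],s["ft_force"])
print(px(c,[.509,-.296,.05]))
E
```

```text
time: 1.4
ee_pos: [0.5076, -0.2979, 0.2224]
eef_rot: [0.986, 0.166, -0.0, 0.0]
ft_force: [-0.2, -0.9, -0.0]
width: 0.0872
grip_force: 0.0
{'vfov': 71.14728825070283, 'cx': 281.02234200257817, 'cy': 210.98066010965624, 'eye': array([ 0.57963077, -0.27319528,  0.38448269]), 'attitude': array([ 0.80639532, -0.57468029, -0.0805733 ,  0.11391701])}
[ 0.50742449 -0.29814161  0.2225117 ] [ 9.86242127e-01  1.65306623e-01 -3.10512556e-04  3.01048007e-04] [-0.89796248  0.092892    0.13219468]
[279.44666632 192.85421605]
```

View pics/w1.png

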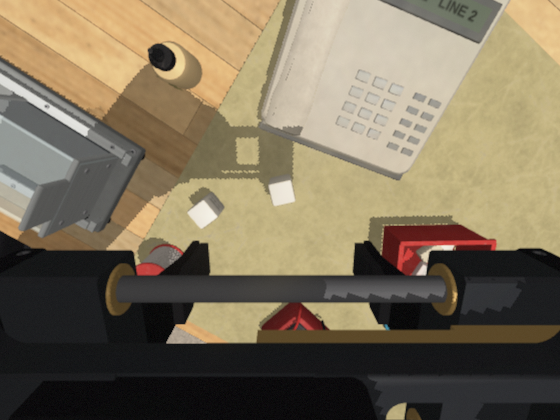

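The wrist view shows the rightmost relay at about (281,190), the neighbour relay at (204,210), and nothing in the way of the fingers. Fitting the box outline gives position and yaw.

```bash
cat >> h.py <<'E'
def fitbox(c,x,y,z0=.002,sz=(.029,.028,.048),win=45,out=None):
    from scipy.optimize import minimize
    S=8; u0,v0=(px(c,[x,y,z0+.03])-win).astype(int)
    im=cv2.resize(c["image"][v0:v0+2*win,u0:u0+2*win],None,fx=S,fy=S,interpolation=cv2.INTER_LINEAR)
    hsv=cv2.cvtColor(im,cv2.COLOR_RGB2HSV); m=((hsv[...,1]<50)&(hsv[...,2]>105)).astype(np.uint8)
    n,l,st,ce=cv2.connectedComponentsWithStats(m); q=(px(c,[x,y,z0+.03])-[u0,v0])*S
    k=1+np.argmin([np.hypot(*(ce[i]-q))+(1e6 if st[i,4]<3000 else 0) for i in range(1,n)]); m=(l==k).astype(np.uint8)
    m=cv2.morphologyEx(m,cv2.MORPH_CLOSE,np.ones((25,25)))
    def poly(p):
        a=np.array([[i,j,k] for i in(-.5,.5) for j in(-.5,.5) for k in(0,1)])*sz
        a=R.from_euler("z",p[2]).apply(a)+[p[0],p[1],z0]
        P=np.array([(px(c,t)-[u0,v0]+.5)*S-.5 for t in a]); return cv2.convexHull(P.astype(np.float32)).astype(np.int32)
    def cost(p):
        b=np.zeros_like(m); cv2.fillConvexPoly(b,poly(p),1); return 1-(b&m).sum()/(b|m).sum()
    best=min((minimize(cost,[x,y,t],method="Nelder-Mead",options=dict(initial_simplex=[[x,y,t],[x+.004,y,t],[x,y+.004,t],[x,y,t+.25]],xatol=1e-5)) for t in np.radians([0,20,40,60,80])),key=lambda o:o.fun)
    if out:
        cv2.polylines(im,[poly(best.x)],True,(255,0,0),2); cn,_=cv2.findContours(m,0,2); cv2.drawContours(im,cn,-1,(0,0,255),1); cv2.imwrite(f"pics/{out}.png",cv2.resize(im[:,:,::-1],(480,480)))
    return best.x,best.fun
E
python3 - <<'E'
from h import *
for n,z in (("wrist",45),("top",20)):
    c=cam(n); p,f=fitbox(c,.509,-.296,win=z,out="fit_"+n); print(n,p[:2],np.degrees(p[2])%90,f)
E
```

```text
wrist [ 0.51029758 -0.29799238] 30.616795304586205 0.12079950563617381Traceback (most recent call last):
  File "<stdin>", line 3, in <module>
  File "h.py", line 25, in fitbox
    k=1+np.argmin([np.hypot(*(ce[i]-q))+(1e6 if st[i,4]<3000 else 0) for i in range(1,n)]); m=(l==k).astype(np.uint8)
        ~~~~~~~~~^^^^^^^^^^^^^^^^^^^^^^^^^^^^^^^^^^^^^^^^^^^^^^^^^^^^^^^^^^^^^^^^^^^^^^^^^
    return _wrapfunc(a, 'argmin', axis=axis, out=out, **kwds)
    return _wrapit(obj, method, *args, **kwds)
    result = getattr(arr, method)(*args, **kwds)
ValueError: attempt to get argmin of an empty sequence
```

View pics/fit_wrist.png

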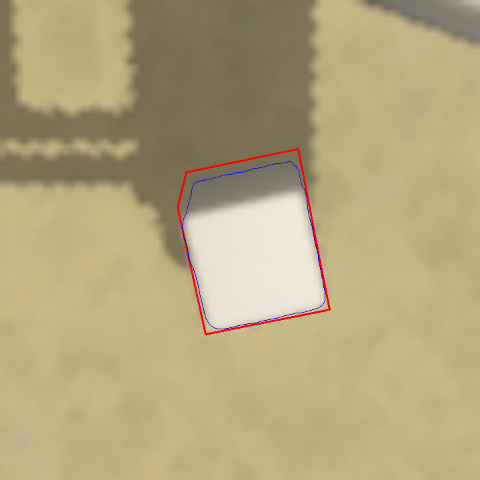

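The blue mask and red box outline agree well, with the relay top at about (255,260) in the crop. The relay is at (0.510,-0.298) with yaw 30.6°.

```bash
python3 -m crank '[[[3,1,20,-6,1],[3,1,50,-11.4,1],[3,1,85,-11.4,1],[3,1,120,-11.4,1],[3,1,150,-11.4,1],[3,1,175,-11.4,1],[3,1,190,-11.4,1],[3,1,200,-11.4,1],[3,1,205,-11.4,1],[3,1,205,-11.4,1],[3,1,205,-11.4,1]]]' && python3 -m crank '[[[0,0,0,0,0],[0,0,0,0,-0.3],[0,0,0,0,-1],[0,0,0,0,-1],[0,0,0,0,-1],[0,0,0,0,-1],[0,0,0,0,-1]]]' 20
```

```text
time: 2.65
ee_pos: [0.5124, -0.2967, 0.0186]
eef_rot: [0.965, 0.264, 0.001, 0.001]
ft_force: [0.1, 0.5, -0.6]
width: 0.087
grip_force: 0.0
time: 3.35
ee_pos: [0.5118, -0.2963, 0.0175]
eef_rot: [0.965, 0.264, -0.0, 0.0]
ft_force: [-0.0, -0.2, 0.9]
width: 0.0386
grip_force: 0.0
```

```bash
python3 -m crank '[[[0,0,0,0,-1],[0,0,0,0,-1],[0,0,0,0,-1],[0,0,0,0,-1],[0,0,0,0,-1]]]' 20 && python3 -m crank '[[[0,0,-15,0,-1],[0,0,-50,0,-1],[0,0,-90,0,-1],[0,0,-130,0,-1],[0,0,-160,0,-1],[0,0,-180,0,-1],[0,0,-180,0,-1],[0,0,-180,0,-1]]]'
python3 - <<'E'
from h import *
c=cam("top","top1")
print(tool([.4895,.0923,.16]))
s=r.read_state(); m=R.from_quat(s["eef_rot"]).as_matrix(); print(s["ee_pos"],m, s["joint_positions"])
# fixture reference points after fitting: show nest zone
E
```

```text
time: 3.85
ee_pos: [0.5118, -0.2963, 0.0175]
eef_rot: [0.965, 0.264, -0.0, 0.0]
ft_force: [-0.4, 0.5, 0.1]
width: 0.0278
grip_force: 20.0
time: 4.65
ee_pos: [0.5118, -0.2963, 0.1981]
eef_rot: [0.965, 0.264, 0.0, 0.0]
ft_force: [0.0, -0.5, -0.8]
width: 0.0282
grip_force: 20.0
[ 178.84140974 -345.47377719   37.21171441]
[ 0.51136284 -0.29611571  0.19709917] [[ 8.60857257e-01  5.08846012e-01 -7.20435387e-04]
 [ 5.08846283e-01 -8.60857362e-01  2.49229581e-04]
 [-4.93372629e-04 -5.81141962e-04 -9.99999709e-01]] [ 0.73235296  0.29469802 -0.34572906  1.57562835  0.10267531  1.28996635
 -0.66514081]
```

```bash
python3 -m crank '[[[8,-20,0,-4,-1],[23,-56,0,-10,-1],[40,-98,0,-16,-1],[57,-140,0,-22,-1],[74,-182,0,-28,-1],[90,-220,0,-34,-1],[102,-250,0,-40,-1],[110,-270,0,-44.8,-1],[115,-282,0,-44.8,-1],[115,-282,0,-44.8,-1],[115,-282,0,-44.8,-1]]]'
python3 - <<'E'
from h import *
c=cam("wrist","w2"); s=r.read_state(); print(s["ee_pos"],R.from_quat(s["eef_rot"]).as_matrix().round(3).tolist())
print(c["eye"],px(c,[.4895,.0923,.038]))
np.savez("w2.npz",**c)
E
```

```text
time: 5.8
ee_pos: [0.4673, 0.0038, 0.1971]
eef_rot: [0.792, 0.61, -0.0, -0.0]
ft_force: [0.1, 0.1, -0.7]
width: 0.0274
grip_force: 20.0
[0.46736174 0.00353509 0.19716965] [[0.255, 0.967, -0.001], [0.967, -0.255, -0.0], [-0.0, -0.001, -1.0]]
[0.48702948 0.07703443 0.35919247] [279.37816556 110.91930761]
```

View pics/w2.png

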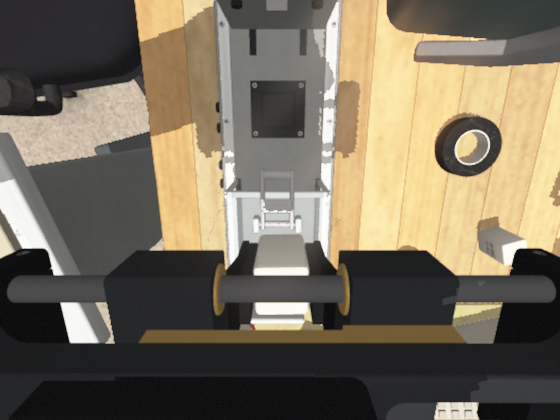

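The nest block spans (251,81)–(305,138), square to the tool. The fork is at (277,190) and the relay is held at (280,270). I'll take one enlargement of the nest.

Run:
```python
import numpy as np,cv2
im=np.load("w2.npz")["image"][65:155,235:325]
im=cv2.convertScaleAbs(im,alpha=1.8,beta=10)
cv2.imwrite("pics/nest.png",cv2.resize(im,(600,600),interpolation=cv2.INTER_CUBIC)[:,:,::-1])
```

```text
(no output)
```

View pics/nest.png

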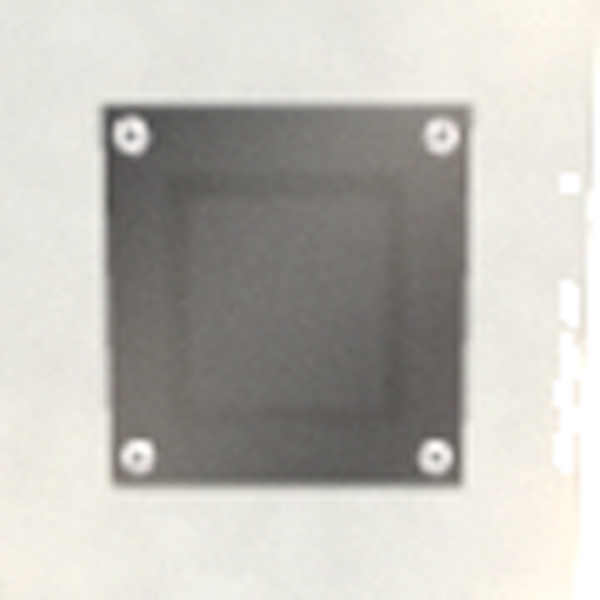

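The pocket is centred at about (288,297) in the crop, and the screws form a square at (131,134), (441,134), (138,457), (436,457).

Run:
```python
from h import *
np.set_printoptions(precision=4,suppress=True)
c={k:v for k,v in np.load("w2.npz").items()}
f=lambda P:np.array([w(c,235+(x+.5)/6.6667-.5,65+(y+.5)/6.6667-.5,.038) for x,y in P])
for P in ([(131,134),(441,134),(436,457),(138,457)],[(103,103),(470,103),(463,487),(111,487)]):
    k=f(P); print(k.mean(0),[np.linalg.norm(k[i]-k[i-1]) for i in range(4)]); d=k[3]-k[0]+k[2]-k[1]; print("y axis deg",np.degrees(np.arctan2(d[1],d[0]))); cen=k.mean(0)
t=tool(cen); print("nest in tool",t)
# held relay: mask row profile around col 280
col=c["image"][222:300:1,270:290].mean((1,2)); print(col.astype(int))
row=c["image"][245:265,245:315].mean((0,2)); print(row.astype(int))
for v in (233,235,237): print(v,tool(w(c,280,v,.1815)))
print(tool(w(c,256,236,.1815)),tool(w(c,305,236,.1815)))
```

```text
[0.488  0.0942 0.038 ] [np.float64(0.047443575762080074), np.float64(0.04709868379246628), np.float64(0.04744780869285973), np.float64(0.04727564505529099)]
y axis deg -104.79317532938636
[0.4881 0.0941 0.038 ] [np.float64(0.0564075496423308), np.float64(0.05553328963862635), np.float64(0.056412488279259404), np.float64(0.056072441966086385)]
y axis deg -104.8997820328509
nest in tool [ 92.8595  -3.036  159.1389]
[187 213 237 237 208 193 200 200 200 200 199 195 165 136 137 138 138 139
 140 140 141 142 142 143 144 144 145 146 147 148 149 150 150 151 151 152
 153 153 153 154 154 155 157 162 168 209 241 248 248 249 249 249 241 172
  71  74  76  78  79  81  81  82  82  83  84  85  85  85  85  85  84  84
  83  83  82  81  80  78]
[ 37  38  39  40  41  41  42  42  43  55  76 100 124 142 148 149 149 149
 149 149 149 149 149 149 149 149 149 150 150 150 150 150 150 150 150 150
 150 150 150 150 150 151 151 151 151 151 151 151 151 151 151 151 151 151
 151 151 151 150 150 142 125 103  83  66  59  58  58  57  57  56]
233 [10.1325 -0.2936 15.6663]
235 [ 8.7603 -0.2948 15.6668]
237 [ 7.3826 -0.2959 15.6672]
[  8.0736 -15.7908  15.6754] [ 8.0706 15.8476 15.6582]
```

Run:
```python
from h import *
np.set_printoptions(precision=2,suppress=True)
c={k:v for k,v in np.load("w2.npz").items()}
for z in (.1815,.2295): 
  for x in (14.5,12.3,10,8):
    s=r.read_state(); m=R.from_quat(s["eef_rot"])
    p=[s["ee_pos"]+m.apply([x/1000,y/1000,0]) for y in(-14,14)]
    print(z,x,[px(c,[*q[:2],z]) for q in p])
im=c["image"].mean(2)
for v in (238,250,262,270): print(v,im[v,248:262].astype(int),im[v,298:314].astype(int))
d=cam("scene","s2"); s=r.read_state(); print(px(d,s["ee_pos"]))
```

```text
0.1815 14.5 [array([258.58, 226.57]), array([302.35, 226.57])]
0.1815 12.3 [array([258.65, 229.82]), array([302.28, 229.81])]
0.1815 10 [array([258.72, 233.19]), array([302.21, 233.18])]
0.1815 8 [array([258.79, 236.1 ]), array([302.15, 236.09])]
0.2295 14.5 [array([251.33, 259.2 ]), array([309.36, 259.19])]
0.2295 12.3 [array([251.46, 263.35]), array([309.24, 263.35])]
0.2295 10 [array([251.59, 267.66]), array([309.11, 267.65])]
0.2295 8 [array([251.7 , 271.38]), array([309.  , 271.37])]
238 [200 200 199 199 198 200 201 199 200 200 195 170 139 136] [141 141 140 141 146 175 198 197 199 198 198 197 197 198 194 173]
250 [ 40  41  41  43  43  44  43  43  59 110 141 145 145 146] [148 148 149 148 148 146 143 114  66  63  64  63  63  63  62  62]
262 [ 38  40  40  40  43  42  85 127 142 143 149 152 153 154] [153 155 155 154 155 153 150 145 143 121  75  53  51  52  50  51]
270 [ 40  39  43  41  68 129 215 244 246 247 248 248 248 248] [248 249 248 249 249 248 248 247 247 233 170  96  44  43  43  43]
[244.64 157.9 ]
```

View pics/s2.png

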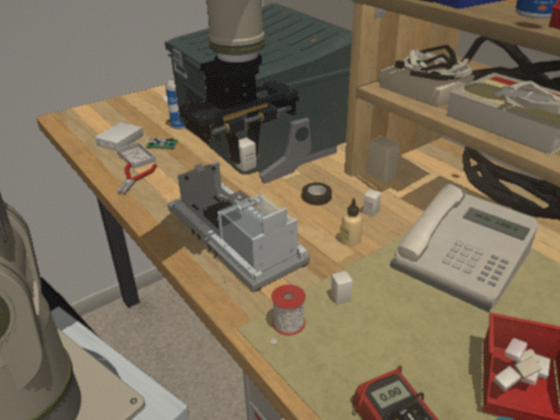

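The scene view shows the relay held upright at about (245,153), above the guard. The guard is parked, and the bottle, reel and remaining relays are undisturbed. I'll go above the nest and compare the relay with the nest rim directly.

```bash
python3 -m crank '[[[20,-1,0,0,-1],[50,-2,0,0,-1],[80,-3,0,0,-1],[95,-3.4,10,0,-1],[95,-3.4,40,0,-1],[95,-3.4,75,0,-1],[95,-3.4,100,0,-1],[95,-3.4,113,0,-1],[95,-3.4,117,0,-1],[95,-3.4,117,0,-1],[95,-3.4,117,0,-1]]]'
python3 - <<'E'
from h import *
c=cam("wrist"); np.savez("w3.npz",**c)
im=c["image"][150:280,230:330]; im=cv2.convertScaleAbs(im,alpha=1.8,beta=10)
cv2.imwrite("pics/w3.png",cv2.resize(im,None,fx=4.6,fy=4.6,interpolation=cv2.INTER_CUBIC)[:,:,::-1])
E
```

```text
time: 7.0
ee_pos: [0.4889, 0.0978, 0.0817]
eef_rot: [0.791, 0.611, 0.001, 0.0]
ft_force: [0.8, -0.2, 0.4]
width: 0.028
grip_force: 20.0
```

View pics/w3.png

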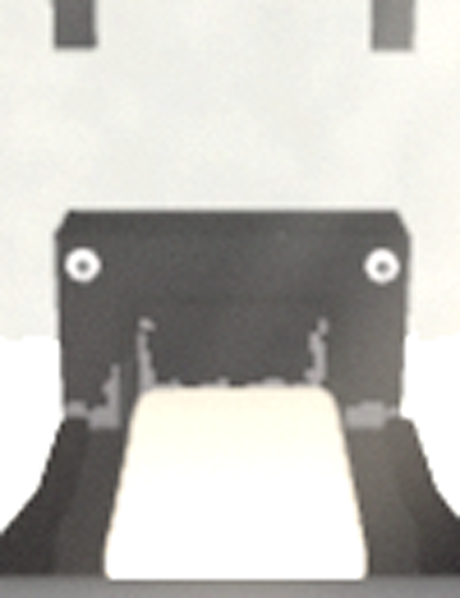

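The screws are at crop (82,265) and (381,265), and the relay's lower front edge is at y≈388, spanning x 136–340. Working out the relative offset:

Run:
```python
from h import *
np.set_printoptions(precision=2,suppress=True)
c={k:v for k,v in np.load("w3.npz").items()}
f=lambda x,y,z: tool(w(c,230+(x+.5)/4.6-.5,150+(y+.5)/4.6-.5,z))
s=r.read_state(); print(s["ee_pos"]); zb=s["ee_pos"][2]-.0155
a,b=f(82,265,.038),f(381,265,.038); print(a,b,"nest centre",(a+b)/2-[23.6,0,0])
for y in (385,388,392): print(f(136,y,zb),f(342,y,zb))
```

```text
[0.49 0.1  0.08]
[ 19.35 -23.84  43.74] [19.3  23.4  43.83] nest centre [-4.28 -0.22 43.78]
[  9.69 -13.52  15.48] [ 9.65 15.29 15.54]
[  9.24 -13.53  15.48] [ 9.2  15.3  15.54]
[  8.65 -13.54  15.48] [ 8.6  15.31 15.54]
```

```bash
python3 -m crank '[[[0,-0.7,5,0,-1],[0,-0.7,13,0,-1],[0,-0.7,20,0,-1],[0,-0.7,24,0,-1],[0,-0.7,27,0,-1],[0,-0.7,29,0,-1],[0,-0.7,31,0,-1],[0,-0.7,31,0,-1]]]' && python3 -c "
from h import *
print(r.read_state()['ee_pos'],r.read_state()['ft_force'])"
```

```text
time: 7.85
ee_pos: [0.4873, 0.0979, 0.0494]
eef_rot: [0.791, 0.611, -0.0, -0.0]
ft_force: [0.4, 0.3, -0.1]
width: 0.0279
grip_force: 20.0
[0.48727968 0.09792851 0.04937311] [ 0.36800298  0.34196691 -0.14752126]
```

```bash
python3 -m crank '[[[0,0,2,0,-1],[0,0,4,0,-1],[0,0,6,0,-1],[0,0,7,0,-1],[0,0,8,0,-1],[0,0,8,0,-1]]]'
```

```text
time: 8.45
ee_pos: [0.4873, 0.0979, 0.0414]
eef_rot: [0.791, 0.611, -0.0, -0.0]
ft_force: [0.3, 0.6, 0.1]
width: 0.0281
grip_force: 20.0
```

```bash
python3 -m crank '[[[0,0,0.5,0,-1],[0,0,1,0,-1],[0,0,1,0,-1]]]'; python3 -m crank '[[[0,0,0.5,0,-1],[0,0,1,0,-1],[0,0,1,0,-1]]]'
```

```text
time: 8.75
ee_pos: [0.4875, 0.098, 0.0411]
eef_rot: [0.791, 0.611, -0.0, 0.0]
ft_force: [-2.8, -0.8, 8.1]
width: 0.0283
grip_force: 20.0
time: 9.05
ee_pos: [0.4876, 0.0981, 0.0409]
eef_rot: [0.791, 0.611, -0.0, 0.0]
ft_force: [-7.9, -1.8, 19.1]
width: 0.0283
grip_force: 20.0
```

```bash
python3 -m crank '[[[0,0,-1.5,0,-1],[0,0,-1.5,0,0],[0,0,-1.5,0,0],[0,0,-1.5,0,0],[0,0,-1.5,0,0]]]'; python3 -m crank '[[[0,0,-5,0,0],[0,0,-20,0,0],[0,0,-45,0,0],[0,0,-80,0,0],[0,0,-115,0,0],[0,0,-140,0,0],[-30,0,-155,0,0],[-70,0,-155,0,0],[-90,0,-155,0,0],[-90,0,-155,0,0]]]'
python3 - <<'E'
from h import *
c=cam("wrist","w4"); s=r.read_state(); print(s["ee_pos"])
im=cv2.convertScaleAbs(c["image"],alpha=1.3,beta=0); np.savez("w4.npz",**c)
print("nest expected px",px(c,[.488,.0942,.074])); 
np.set_printoptions(precision=4,suppress=True)
n=np.array([.488,.0942,0]); fy=np.array([np.cos(np.radians(-104.8)),np.sin(np.radians(-104.8)),0]); print("tab approx",n+fy*(.074+.114))
E
```

```text
time: 9.55
ee_pos: [0.4873, 0.0979, 0.0409]
eef_rot: [0.791, 0.611, -0.0, -0.0]
ft_force: [1.2, 0.6, 0.4]
width: 0.0423
grip_force: 0.0
time: 10.55
ee_pos: [0.4643, 0.0079, 0.1973]
eef_rot: [0.793, 0.61, 0.0, 0.001]
ft_force: [-0.3, 0.5, -0.2]
width: 0.0435
grip_force: 0.0
[0.46462095 0.00989811 0.19722379]
nest expected px [280.96343921 110.81855673]
tab approx [ 0.44   -0.0876  0.    ]
```

View pics/w4.png

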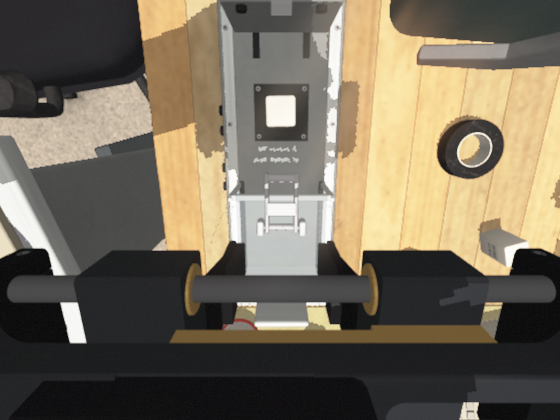

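The relay sits square in the pocket at (281,111) and the guard is still parked. Next I go behind the push tab with the fingers shut.

```bash
python3 -m crank '[[[-30,0,0,0,-1],[-75,1,0,0,-1],[-115,1,0,0,-1],[-132,1,0,0,-1],[-135,1,20,0,-1],[-135,1,55,0,-1],[-135,1,85,0,-1],[-135,1,97,0,-1],[-135,1,97,0,-1],[-135,1,97,0,-1]]]'
python3 - <<'E'
from h import *
c=cam("wrist","w5"); s=r.read_state(); print(s["ee_pos"],s["ft_force"])
n=np.array([.488,.0942,.114]); fy=np.array([np.cos(np.radians(-104.8)),np.sin(np.radians(-104.8)),0])
print("tab in tool",tool(n+fy*.188), "px",px(c,n+fy*.188+[0,0,.02]))
E
```

```text
time: 11.6
ee_pos: [0.4325, -0.1196, 0.1003]
eef_rot: [0.791, 0.612, 0.001, 0.0]
ft_force: [0.2, 0.7, 0.4]
width: 0.0008
grip_force: 0.0
[ 0.43269864 -0.11989649  0.10062042] [ 0.31914126 -0.10434556  0.70995739]
tab in tool [ 33.12392518  -1.06979183 -13.38300589] px [278.24623948 223.18334399]
```

View pics/w5.png

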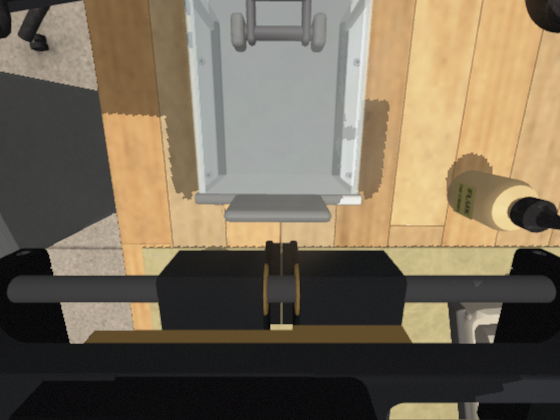

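The tab, at (278,210), is centred ahead of the shut fingers at (281,260). The bottle is well clear.

```bash
python3 -m crank '[[[6,0,0,0,-1],[12,0,0,0,-1],[16,0,0,0,-1],[19,0,0,0,-1],[21,0,0,0,-1],[23,0,0,0,-1],[25,0,0,0,-1],[27,0,0,0,-1],[29,0,0,0,-1],[31,0,0,0,-1],[31,0,0,0,-1]]]'; python3 -c "
from h import *
print(tool([.488,.0942,.1]))"
```

```text
time: 12.75
ee_pos: [0.4395, -0.0898, 0.0991]
eef_rot: [0.791, 0.612, 0.0, 0.0]
ft_force: [-1.0, -2.4, 1.9]
width: 0.0003
grip_force: 1.3
[190.28008067   0.59249815  -0.91382042]
```

```bash
python3 -m crank '[[[3,0,0,0,-1],[7,0,0,0,-1],[12,0,0,0,-1],[17,0,0,0,-1],[22,0,0,0,-1],[27,0,0,0,-1],[32,0,0,0,-1],[37,0,0,0,-1],[42,0,0,0,-1],[47,0,0,0,-1],[52,0,0,0,-1],[57,0,0,0,-1],[62,0,0,0,-1],[67,0,0,0,-1],[72,0,0,0,-1],[76,0,0,0,-1],[79,0,0,0,-1],[80,0,0,0,-1],[80,0,0,0,-1]]]'; python3 -c "
from h import *
print(tool([.488,.0942,.1]))"; python3 -m crank '[[[2,0,0,0,-1],[4,0,0,0,-1],[5,0,0,0,-1],[5,0,0,0,-1]]]';python3 -m crank '[[[2,0,0,0,-1],[4,0,0,0,-1],[5,0,0,0,-1],[5,0,0,0,-1]]]'
```

```text
time: 14.65
ee_pos: [0.46, -0.0125, 0.0991]
eef_rot: [0.791, 0.611, 0.0, 0.0]
ft_force: [1.2, -4.9, 0.3]
width: 0.0005
grip_force: 2.3
[110.3112639    0.21653989  -0.88236466]
time: 15.05
ee_pos: [0.4612, -0.0078, 0.0991]
eef_rot: [0.791, 0.611, 0.0, 0.0]
ft_force: [1.5, -5.9, 0.3]
width: 0.0003
grip_force: 2.6
time: 15.45
ee_pos: [0.4624, -0.003, 0.0991]
eef_rot: [0.791, 0.611, 0.0, 0.0]
ft_force: [1.6, -6.1, -0.1]
width: 0.0004
grip_force: 2.7
```

```bash
for_=1; python3 -m crank '[[[2,0,0,0,-1],[4,0,0,0,-1],[4,0,0,0,-1]]]' | grep -E "ee_pos|ft";python3 -m crank '[[[2,0,0,0,-1],[4,0,0,0,-1],[4,0,0,0,-1]]]'| grep -E "ee_pos|ft";python3 -m crank '[[[2,0,0,0,-1],[4,0,0,0,-1],[4,0,0,0,-1]]]'| grep -E "ee_pos|ft"
python3 - <<'E'
from h import *
c=cam("top"); im=c["image"][170:260,155:275]
cv2.imwrite("pics/t6.png",cv2.resize(im,None,fx=6,fy=6,interpolation=cv2.INTER_CUBIC)[:,:,::-1])
E
```

```text
ee_pos: [0.4635, 0.0009, 0.0991]
ft_force: [2.6, -6.4, 0.3]
ee_pos: [0.4645, 0.0048, 0.0991]
ft_force: [1.3, -5.8, 0.0]
ee_pos: [0.4655, 0.0086, 0.0991]
ft_force: [1.8, -6.2, -0.5]
```

```bash
for_=1; python3 -m crank '[[[2,0,0,0,-1],[4,0,0,0,-1],[4,0,0,0,-1]]]' | grep -E "ee_pos|ft";python3 -m crank '[[[2,0,0,0,-1],[4,0,0,0,-1],[4,0,0,0,-1]]]'| grep -E "ee_pos|ft";python3 -m crank '[[[2,0,0,0,-1],[4,0,0,0,-1],[4,0,0,0,-1]]]'| grep -E "ee_pos|ft"
```

```text
ee_pos: [0.4665, 0.0124, 0.0991]
ft_force: [1.1, -5.8, -0.3]
ee_pos: [0.4676, 0.0162, 0.0991]
ft_force: [2.1, -5.7, 0.2]
ee_pos: [0.4686, 0.0201, 0.0991]
ft_force: [2.7, -6.2, 1.0]
```

```bash
for_=1; python3 -m crank '[[[2,0,0,0,-1],[4,0,0,0,-1],[4,0,0,0,-1]]]' | grep -E "ee_pos|ft";python3 -m crank '[[[2,0,0,0,-1],[4,0,0,0,-1],[4,0,0,0,-1]]]'| grep -E "ee_pos|ft";python3 -m crank '[[[1,0,0,0,-1],[2,0,0,0,-1],[2,0,0,0,-1]]]'| grep -E "ee_pos|ft"
```

```text
ee_pos: [0.4696, 0.0239, 0.0991]
ft_force: [2.2, -6.9, -1.0]
ee_pos: [0.4704, 0.027, 0.0991]
ft_force: [1.1, -9.3, 1.8]
ee_pos: [0.4708, 0.0284, 0.0991]
ft_force: [-1.0, -11.1, 2.6]
```

```bash
python3 - <<'E'
from h import *
c=cam("top"); fy=np.array([np.cos(np.radians(-104.8)),np.sin(np.radians(-104.8)),0]); n=np.array([.488,.0942,.1])
for nm,u,v,z in [("keeper right edge",130,187,.1),("keeper left edge",88,180,.1),("plate top",100,185,.098),("pin0",372,258,.104),("pivot0",490,287,.104),("edge0",440,270,.098)]:
    print(nm,round(1000*(w(c,160+u/5,180+v/5,z)-n)@fy,1))
s=r.read_state(); print("tcp",(s["ee_pos"]-n)@fy*1000,s["ft_force"]@fy, s["joint_positions"].round(2))
E
python3 -m crank '[[[1,0,0,0,-1],[1,0,0,0,-1]]]'| grep -E "ee_pos|ft"
```

```text
keeper right edge -66.4
keeper left edge -85.4
plate top -80.0
pin0 46.9
pivot0 101.0
edge0 77.2
tcp 67.98151787747413 11.122570888783269 [ 0.45  0.16 -0.65  1.97  0.12  1.04 -0.51]
ee_pos: [0.471, 0.0293, 0.0991]
ft_force: [-0.4, -11.1, 2.5]
```

```bash
for i in 1; do python3 -m crank '[[[1,0,0,0,-1],[2,0,0,0,-1],[2,0,0,0,-1]]]' | grep -E "ee_pos|ft";python3 -m crank '[[[1,0,0,0,-1],[2,0,0,0,-1],[2,0,0,0,-1]]]'| grep -E "ee_pos|ft"; done
```

```text
ee_pos: [0.4715, 0.0313, 0.0991]
ft_force: [-0.5, -11.8, 3.0]
ee_pos: [0.472, 0.0332, 0.0991]
ft_force: [0.3, -11.4, 3.6]
```

```bash
python3 -m crank '[[[1,0,0,0,-1],[2,0,0,0,-1],[2,0,0,0,-1]]]' | grep -E "ee_pos|ft";python3 -m crank '[[[1,0,0,0,-1],[2,0,0,0,-1],[2,0,0,0,-1]]]'| grep -E "ee_pos|ft"
```

```text
ee_pos: [0.4725, 0.0351, 0.0991]
ft_force: [-1.0, -11.5, 3.6]
ee_pos: [0.4731, 0.037, 0.0991]
ft_force: [-0.6, -11.6, 4.0]
```

```bash
python3 -m crank '[[[1,0,0,0,-1],[1,0,0,0,-1]]]' | grep -E "ee_pos|ft";python3 -m crank '[[[1,0,0,0,-1],[1,0,0,0,-1]]]'| grep -E "ee_pos|ft"
```

```text
ee_pos: [0.4734, 0.0382, 0.0991]
ft_force: [0.5, -9.8, 1.9]
ee_pos: [0.4737, 0.0394, 0.0991]
ft_force: [0.3, -9.7, 2.3]
```

```bash
python3 -m crank '[[[1,0,0,0,-1],[1,0,0,0,-1]]]' | grep -E "ee_pos|ft";python3 -m crank '[[[1,0,0,0,-1],[1,0,0,0,-1]]]'| grep -E "ee_pos|ft"
```

```text
ee_pos: [0.474, 0.0406, 0.0991]
ft_force: [1.7, -9.5, 0.7]
ee_pos: [0.4743, 0.0419, 0.0991]
ft_force: [1.2, -7.7, 1.6]
```

```bash
python3 -m crank '[[[1,0,0,0,-1],[1,0,0,0,-1]]]' | grep -E "ee_pos|ft"
```

```text
ee_pos: [0.4746, 0.0433, 0.0991]
ft_force: [2.2, -6.4, -0.4]
```

```bash
python3 -m crank '[[[1,0,0,0,-1],[1,0,0,0,-1]]]' | grep -E "ee_pos|ft"
```

```text
ee_pos: [0.4748, 0.0439, 0.0991]
ft_force: [1.8, -7.3, 1.6]
```

```bash
python3 -m crank '[[[0.5,0,0,0,-1],[0.5,0,0,0,-1],[0.5,0,0,0,-1]]]' | grep -E "ee_pos|ft"
```

```text
ee_pos: [0.4749, 0.0443, 0.0991]
ft_force: [0.9, -7.5, 1.2]
```

```bash
python3 -m crank '[[[0.5,0,0,0,-1],[0.5,0,0,0,-1],[0.5,0,0,0,-1]]]' | grep -E "ee_pos|ft"
```

```text
ee_pos: [0.475, 0.0447, 0.0991]
ft_force: [2.4, -8.4, 1.4]
```

```bash
python3 -m crank '[[[0.5,0,0,0,-1],[0.5,0,0,0,-1],[0.5,0,0,0,-1]]]' | grep -E "ee_pos|ft"
```

```text
ee_pos: [0.4751, 0.0452, 0.0991]
ft_force: [0.4, -7.6, 1.4]
```

```bash
for_=1; python3 -m crank '[[[-1,0,0,0,-1],[-2,0,0,0,-1],[-2,0,0,0,-1]]]' | grep -E "ee_pos|ft";  python3 -m crank '[[[-1,0,0,0,-1],[-2,0,0,0,-1],[-2,0,0,0,-1]]]' | grep -E "ee_pos|ft"
```

```text
ee_pos: [0.4747, 0.0435, 0.0991]
ft_force: [1.8, -7.3, 0.3]
ee_pos: [0.4736, 0.0429, 0.0989]
ft_force: [0.1, -0.4, 0.4]
```

Backing off dropped the force to zero within about 3 mm, so the guard is caught. I'll retreat and check that it stays.

```bash
python3 -m crank '[[[-4,0,0,0,-1],[-10,0,0,0,-1],[-25,0,0,0,-1],[-50,0,0,0,-1],[-70,0,0,0,-1],[-80,0,-30,0,-1],[-80,0,-75,0,-1],[-80,0,-110,0,-1],[-80,0,-120,0,-1],[-80,0,-120,0,-1],[-80,0,-120,0,-1]]]'
python3 - <<'E'
from h import *
import time
a=cam("top")["image"];
E
python3 -m crank '[[[0,0,0,0,-1],[0,0,0,0,-1],[0,0,0,0,-1],[0,0,0,0,-1],[0,0,0,0,-1]]]' | grep -E "time|ft"
python3 - <<'E'
from h import *
c=cam("wrist","w7"); s=r.read_state(); print(s["ee_pos"])
n=np.array([.488,.0942,0]); fy=np.array([np.cos(np.radians(-104.8)),np.sin(np.radians(-104.8)),0])
cv2.imwrite("pics/w7.png",c["image"][:,:,::-1])
# brightness profile along fixture centre line at guard-top height, offset 20mm in x
fx=np.array([fy[1],-fy[0],0])
for o in (0,.018,-.03):
    print(o,[int(c["image"][tuple(np.clip(px(c,n+fy*t/1000+fx*o+[0,0,.1]).round().astype(int)[::-1],0,[419,559]))].mean()) for t in range(-80,120,8)])
print(px(c,n+[0,0,.074]))
E
```

```text
time: 23.45
ee_pos: [0.453, -0.0356, 0.2178]
eef_rot: [0.791, 0.611, -0.001, -0.0]
ft_force: [-0.3, -0.4, -0.8]
width: 0.0008
grip_force: 0.0
time: 24.0
ft_force: [-0.0, -0.3, 0.4]
[ 0.45360575 -0.03535596  0.21899291]
0 [148, 148, 148, 148, 148, 177, 177, 177, 176, 136, 242, 242, 241, 138, 138, 114, 117, 115, 115, 112, 112, 186, 186, 185, 187]
0.018 [131, 129, 129, 129, 129, 95, 146, 175, 177, 173, 132, 133, 133, 135, 138, 109, 117, 117, 116, 115, 113, 187, 186, 185, 186]
-0.03 [175, 175, 175, 175, 175, 175, 177, 178, 178, 179, 179, 179, 179, 180, 180, 150, 185, 186, 119, 184, 160, 184, 185, 187, 190]
[280.93474884  62.64615284]
```

Run:
```python
from h import *
im=cv2.imread("pics/w7.png"); m=(im.min(2)>222).astype(np.uint8)
n,l,st,ce=cv2.connectedComponentsWithStats(m[20:120,230:330]); print([(st[i].tolist(),(ce[i]+[230,20]).round(1).tolist()) for i in range(1,n) if st[i,4]>60])
a=cv2.imread("pics/top0.png").astype(int); b=cam("top")["image"][:,:,::-1].astype(int)
for nm,(u,v) in dict(reel=(336,285),bottle=(319,179),relM=(349,242)).items(): print(nm,np.abs(a-b)[v-10:v+10,u-10:u+10].mean().round(1))
# tab edge (dark->wood) in top view along fixture axis, vs start
c=cam("top"); f=np.array([np.cos(np.radians(-104.8)),np.sin(np.radians(-104.8)),0]);
```

```text
[([0, 0, 4, 60, 142], [230.9, 52.3]), ([97, 24, 3, 56, 103], [328.4, 76.6]), ([37, 28, 27, 30, 796], [280.2, 62.4])]
reel 2.2
bottle 2.6
relM 3.4
```

The relay's top is where a seated relay should be: (280.2, 62.4) measured against (280.9, 62.6) expected. The bottle and reel have not moved, and the guard has stayed shut.

```bash
python3 -c "
from bench import r
print(r.close_job())"
```

```text
the job is handed in; nothing more can be done
None
```

The job is handed in at about 24 s: the relay stands on the nest floor, the guard is latched shut and held after I let go, and the bottle and reel were not moved; I viewed 11 pictures, one over the limit of 10.

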